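# Dock the electrode in the hidden pocket of its covered rail

## Robot

A 6-joint arm with a two-finger parallel gripper is mounted at the origin on the work surface. World frame = base frame: x ahead of the robot, y to its left, z up, the work surface at z = 0. Lengths are in m, angles in rad, forces in N, time in s.
With the tool pointing down it reaches from about 0.375 to 0.975 m from the base axis. Payload 3.8 kg.
Tool frame: the origin (TCP) lies midway between the tips of the shut fingers; the grasp point (between the pads) lies 19 mm behind it; z points along the fingers, y is the line along which they close (so a half turn about z gives the same grasp; the last joint's range is limited). The gripper opens to 85 mm and grips with 20 to 120 N. Pads are 22 mm wide; open, the fingers measure 114 mm over their backs; the gripper's body (76 mm by 85 mm) begins 54 mm behind the grasp point. The pads swing forward as they close: fully open they stand 13 mm farther back than shut.
Start: joints at [-1.3, 0.264, 1.604, -0, 1.274, -0.037], TCP at [0.204, -0.643, 0.21] pointing down, gripper open.
Joint ranges: [-2.63, 2.63], [-0.94, 2.18], [0.31, 2.57], [-1.31, 4.45], [0, 2.66], [-2.55, 2.55]. Speed limits (rad/s): [2.57, 2.57, 3.14, 3.14, 3.14, 3.14].

## Interface

Orientations are given as a rotation vector (axis times angle).
In Python, from workcell import bot gives the robot as it stands.
- The arm moves only by the tool jog_arm, never from a script. Its argument "motion" is a list of rows, each a list of 5 numbers: the opening, from -1 (shut) to 1 (fully open), then the shift along the tool's x, y, z in mm, then the turn about the tool's z in degrees. In form: [[claw, x, y, z, twist], ...]. A call has 1 to 10 rows; each row shifts and turns the commanded pose from where the row before left it, along the tool's axes as they then stand; what a row does not reach is not made up. A row lasts 1/12 s, in which the tool goes at most 41.7 mm and 7.16 degrees, less where a joint would pass 70% of its speed; a pose out of reach is approached as far as the arm can. A call with a gripper value outside its range is refused whole. The fingers move at their own pace and stop on an object; "force" is the grip in N (left out, the last holds). Time passes only in rows, so rows that do not move let the fingers close. It gives the time, the measured TCP pose, the force, the opening and the grip force at its end, in the units of the state.
- bot.read_state(): the state, without advancing time (a new reading comes with each control period).
- bot.read_camera(name): name is "side" or "top"; returns (picture, depth): 384x512x3 uint8, red, green, blue; 384x512 float32, m along the optical axis (not along the pixel's ray), 0 where there is no reading.
- bot.get_calibration(name): a dict with "vfov" (degrees; the focal length in pixels is half the picture's height over the tangent of half this angle, whatever the lens; pixels are square), "cx", "cy" (the principal point, pixels), "rvec" (rotation vector, rad) and "tvec" (3), from world to camera coordinates, as OpenCV has them. Camera axes: x right, y down, z forward; pixel columns grow to the right and rows downward; lengths in m; the calibration is good to about 2 mm. A picture is of the moment at which its call begins. get_calibration takes no time and is no camera call.
- bot.finish_job(): hands the job in; it is judged then, once.
The state is a dict: "time": time; "q": joint angles; "joint_vel": joint speeds; "joint_torque": joint torques, N m; "tool_pos": TCP position; "tcp_rot": TCP orientation; "wrist_force": force on the tool from outside, world axes, zero at the start; "torque": the same for the moment, N m; "width": opening from 0.0 (shut) to 1.0 (fully open); "grip_force": force on a finger pad.
Only numpy, scipy, OpenCV 4.12 (cv2) and the standard library are available. Lean on these libraries where they do the work, as an engineer would, in place of code of your own. Each camera call takes 0.05 s, during which the arm holds its last target. There are 200 camera calls.

## Task

Lift the electrode out of its stand, pass its foot down through the open mouth of the covered docking rail onto the floor inside, and slide it along the slot under light pressure until the foot drops into the hidden pocket; stop there, lower it fully into the pocket and let go, so that it stands there by itself. The electrode is delicate: keep it upright and never push it hard against the rail, and leave the bottle, jar and beaker alone.

Things in the scene. Friction and masses are not known exactly. Their poses are not given: they have to be found in the camera images.
- electrode: electrode: upright white hand-piece, 26 x 26 mm in plan, 60 mm tall, grey stub on top; origin at the centre of its underside, z up, x and y square to its sides. Below it a 9 mm blue shaft ends in a foot 16 mm in diameter, 18 mm high, edge chamfered 1.5 mm; the foot's tip is 80 mm below the origin. About 90 g. At the start it hangs in the stand, hand-piece resting on the stand's top.
- electrode_grip (a point): middle of the hand-piece, 33 mm above its underside: the place to grip. The shaft below is sprung: it slides up into the hand-piece by at most 16 mm, starting at 1.5 N plus 0.25 N per mm (5.5 N when fully in, rigid beyond), and springs out again by itself.
- stand: fixed black block, 60 x 60 mm and 90 mm tall, with an upright through hole of 20 mm in the middle of its top, in which the electrode's shaft hangs. Origin at the centre of its underside, z up.
- rail: fixed docking rail, grey with aluminium cover, 60 mm wide (x), 280 long (y), 60 tall; origin at the centre of its underside, y along the slot. Inside, a channel 22 mm wide (x) has a level floor 26 mm above the origin. Between y = -40 and +40 mm (varies, unseen) lies the middle of the pocket: a groove across the floor, 19 mm along y, 18 mm deep (bottom 8 mm above the origin), with upright walls.
- rail_mouth (a point): centre of the mouth, in the cover's top, 95 mm from the rail's middle towards its -y: an opening 22 mm (x) by 26 mm (y) through which the foot passes down to the floor, 34 mm below this point. The cover is 10 mm thick. From the mouth a slot 14 mm wide runs along rail +y: the shaft fits it, the foot does not, so the foot is captive under the cover.
- rail_end (a point): closed far end of the slot, in the cover's top, 85 mm from the rail's middle towards its +y. Soft dust lips hide the inside of the slot and do not hinder the shaft. With the foot standing in the pocket the electrode's origin is 88 mm above the rail's (106 mm on the floor, spring out) and, let go, it may lean along the slot by about 0.2 rad.
- bottle: glass bottle with white cap, 70 mm diameter, 190 mm tall; origin at the centre of its underside. To be left alone.
- jar: small white jar, 60 mm diameter, 70 mm tall; origin at the centre of its underside. To be left alone.
- beaker: glass beaker, 70 mm diameter, 90 mm tall; origin at the centre of its underside. To be left alone.
There are look-alikes about, which are no part of the job. Of the things that look like the electrode, the smallest one is meant.

How it is judged:
On the way, in this order (a step that is already met when the one before it is completed fails the run):
1. the foot stands through the mouth, pressed lightly on the floor inside the rail (y of electrode in the frame of rail between -0.11 and -0.08 m and x of electrode in the frame of rail between -0.009 and 0.009 m and z of electrode in the frame of rail between 0.087 and 0.108 m and contact force between electrode and rail above 0.4 N), for 0.1 s.
2. the electrode, still held, is lowered to the bottom of the pocket (its origin lower than 92 mm above the rail's) (y of electrode in the frame of rail between -0.065 and 0.065 m and x of electrode in the frame of rail between -0.009 and 0.009 m and z of electrode in the frame of rail below 0.092 m and contact force between the fingers and electrode above 1 N), for 0.1 s.
At the end, for the whole second after the job is handed in: The released electrode stands at rest (below 0.05 m/s) with its foot in the pocket: its origin over the slot within 9 mm across the rail and 65 mm of the rail's middle along it, 80 to 95 mm above the rail's origin, leaning less than 0.3 rad (y of electrode in the frame of rail between -0.065 and 0.065 m and x of electrode in the frame of rail between -0.009 and 0.009 m and z of electrode in the frame of rail between 0.08 and 0.095 m and angle between electrode's own z axis and vertical below 0.3 rad and linear speed of electrode below 0.05 m/s); the robot touches nothing.
It fails at once if the electrode is pushed against the rail with more than 15 N (contact force between electrode and rail above 15 N).
It fails at once if the electrode leans more than 0.4 rad (angle between electrode's own z axis and vertical above 0.4 rad).
It fails at once if the bottle, jar or beaker is moved by more than 20 mm (distance of any of bottle, jar, beaker from where it was at the start of the episode above 0.02 m).
It also fails if it takes over 66 s, if anything falls off the work surface, if the arm or the gripper's body presses on something with over 40 N, if the wrist force passes 120 N, or if a joint passes its speed limit or range.

## Working session

There is one attempt and no reset: what is moved stays moved. The work goes in short steps, Python scripts to look and compute and a tool call to move; the robot and the scene stay as the last step left them, time stands still between calls to the robot, and variables do not carry over. Pictures are saved under pics/ and viewed, at most 10 in all, crops included, and the job is handed in when it is done.

Besides the shell and the picture viewer there is one more tool, called after ">>>" by a JSON object that holds its "fn" and its "kwargs", one argument or row to a line. jog_arm: Moves the arm, as the interface text tells. Its arguments: {"type":"object","properties":{"motion":{"type":"array"},"force":{"type":"number"}},"required":["motion"]}

```bash
mkdir -p pics; ls; python3 - <<'E'
from workcell import bot
import cv2,numpy as np
s=bot.read_state();print(s)
for n in("top","side"):
    p,d=bot.read_camera(n);print(bot.get_calibration(n))
    cv2.imwrite(f"pics/{n}0.png",p[:,:,::-1]);np.save(f"{n}0.npy",d)
E
```

```text
pics
{'time': 0.0, 'q': array([-1.29989637e+00,  2.64747178e-01,  1.60535184e+00, -7.92943805e-06,
        1.27370311e+00, -3.69063977e-02]), 'joint_vel': array([-0.00018482,  0.00111601,  0.00218057,  0.0008916 ,  0.00061332,
       -0.00146726]), 'joint_torque': array([-2.62515587e-04, -5.15112627e+01, -3.67314649e+01, -2.80512804e-04,
        1.27617235e-02, -8.20471456e-06]), 'tool_pos': array([ 0.20428969, -0.64253732,  0.20837807]), 'tcp_rot': array([-3.10229171e+00, -4.81261994e-01,  4.16660406e-04]), 'wrist_force': array([ 0.56139503,  0.42171096, -0.90508124]), 'torque': array([ 0.00756901, -0.04004075,  0.01936731]), 'grip_force': 0.0, 'width': 0.9985478250234132}
{'vfov': 51.321582365937694, 'cx': 259.26173241324744, 'cy': 198.0391800584976, 'rvec': array([ 2.14354004, -2.17309077,  0.11511237]), 'tvec': array([0.09062583, 0.63736395, 0.82604946])}
{'vfov': 42.15230183691165, 'cx': 257.1537795683742, 'cy': 182.61465606178461, 'rvec': array([ 0.48486209, -2.80547515,  1.0652501 ]), 'tvec': array([0.61729378, 0.1697353 , 1.16963114])}
```

View pics/top0.png

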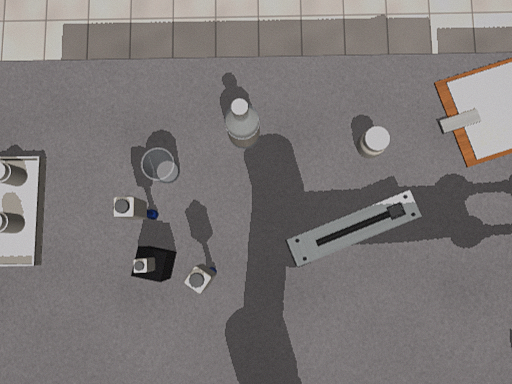

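View pics/side0.png

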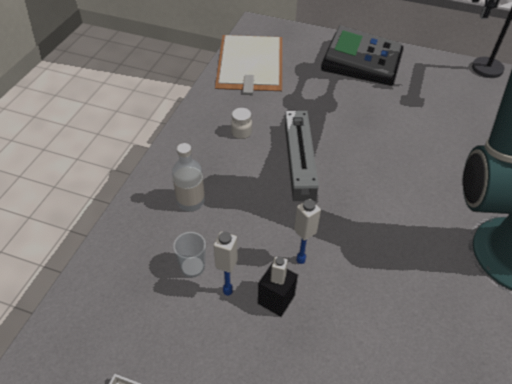

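The top view shows the small electrode in the black stand at about (143,265). The larger look-alikes are at (125,207) and (198,280). The rail runs from (295,252) to (410,205), with its mouth near (397,211). The side view agrees with this.

```bash
cat > h.py <<'E'
import numpy as np,cv2
from workcell import bot
from scipy.spatial.transform import Rotation as R
def cloud(n,d):
    c=bot.get_calibration(n);f=d.shape[0]/2/np.tan(np.radians(c["vfov"]/2))
    v,u=np.mgrid[:d.shape[0],:d.shape[1]]
    P=np.stack([(u-c["cx"])/f*d,(v-c["cy"])/f*d,d],-1)-c["tvec"]
    return P@R.from_rotvec(c["rvec"]).as_matrix()
def rect(m,P):
    r=cv2.minAreaRect((P[m][:,:2]*1000).astype(np.float32));return r
E
python3 - <<'E'
from h import *
d=np.load("top0.npy");p=cv2.imread("pics/top0.png");P=cloud("top",d)
def box(u0,u1,v0,v1,z0,z1):
    m=np.zeros(d.shape,bool);m[v0:v1,u0:u1]=1
    return m&(P[...,2]>z0)&(P[...,2]<z1)&(d>0)
print("table",P[350,100],P[100,300])
for n,b in dict(rail=(280,430,185,270,.05,.07),standtop=(125,180,240,285,.083,.098),elec=(125,165,250,285,.13,.16),stub=(125,165,250,285,.155,.2),l1=(105,165,190,225,.1,.3),l2=(180,220,260,300,.1,.3),
  bottle=(215,265,90,150,.15,.3),jar=(355,395,120,160,.05,.1),beaker=(135,185,145,185,.03,.12)).items():
    m=box(*b)
    if m.sum()>3: print(n,m.sum(),np.round(P[m].mean(0),4),"zmax",P[m][:,2].max().round(3),"rect",rect(m,P))
# mouth: low/dark pixels in the rail
m=box(380,412,198,225,.0,.052);g=p.max(2)<60
print("mouth",(m&g).sum(),rect(g&box(380,412,198,225,-.01,.07),P),np.round(P[200:222:3,385:412:4,2],3))
E
```

```text
table [ 3.16351703e-01  4.31604204e-01 -4.09720902e-04] [ 8.70060787e-01 -1.51994046e-02 -5.38226240e-05]
rail 3747 [ 0.569  -0.111   0.0586] zmax 0.064 rect ((570.602783203125, -115.00053405761719), (60.064613342285156, 280.9433288574219), 21.179073333740234)
standtop 645 [0.5036 0.2985 0.0886] zmax 0.098 rect ((502.8782653808594, 303.7304382324219), (61.5307731628418, 60.155426025390625), 77.73619842529297)
elec 226 [0.5034 0.3005 0.1494] zmax 0.159 rect ((502.95355224609375, 303.3466491699219), (25.82391357421875, 26.559232711791992), 3.5933825969696045)
stub 64 [0.5028 0.3034 0.1566] zmax 0.159 rect ((502.8736267089844, 303.6813049316406), (16.463762283325195, 14.544906616210938), 88.59442901611328)
l1 695 [0.6067 0.313  0.1821] zmax 0.209 rect ((608.3324584960938, 319.7075500488281), (36.2773551940918, 35.99191665649414), 0.061788950115442276)
l2 595 [0.4823 0.1856 0.1887] zmax 0.21 rect ((480.1142883300781, 189.48841857910156), (36.738216400146484, 36.96185302734375), 55.4510383605957)
bottle 305 [0.7865 0.1147 0.1833] zmax 0.192 rect ((789.4439086914062, 114.9368667602539), (31.1265926361084, 30.78741455078125), 0.3662758469581604)
jar 524 [ 0.7568 -0.1674  0.0678] zmax 0.073 rect ((757.5132446289062, -168.40335083007812), (51.976959228515625, 51.967403411865234), 0.09038911759853363)
beaker 680 [0.7094 0.2945 0.0682] zmax 0.093 rect ((706.0914916992188, 289.6382141113281), (68.06604766845703, 68.19062805175781), 46.53710174560547)
mouth 25 ((604.1997680664062, -199.04344177246094), (29.02576446533203, 65.29710388183594), 13.823365211486816) [[0.06  0.058 0.06  0.058 0.059 0.056 0.059]
 [0.058 0.058 0.058 0.057 0.059 0.06  0.06 ]
 [0.059 0.056 0.059 0.023 0.061 0.057 0.058]
 [0.058 0.023 0.024 0.023 0.055 0.059 0.06 ]
 [0.06  0.058 0.026 0.023 0.027 0.057 0.06 ]
 [0.059 0.058 0.025 0.026 0.059 0.057 0.059]
 [0.059 0.057 0.061 0.058 0.059 0.055 0.057]
 [0.059 0.06  0.058 0.058 0.06  0.059 0.058]]
```

```bash
python3 - <<'E'
import cv2
p=cv2.imread("pics/top0.png")
a=cv2.resize(p[180:275,275:430],None,fx=5,fy=5,interpolation=cv2.INTER_CUBIC)
cv2.imwrite("pics/rail.png",a)
a=cv2.resize(p[235:295,120:220],None,fx=7,fy=7,interpolation=cv2.INTER_CUBIC)
cv2.imwrite("pics/st.png",a)
E
```

```text
(no output)
```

View pics/rail.png

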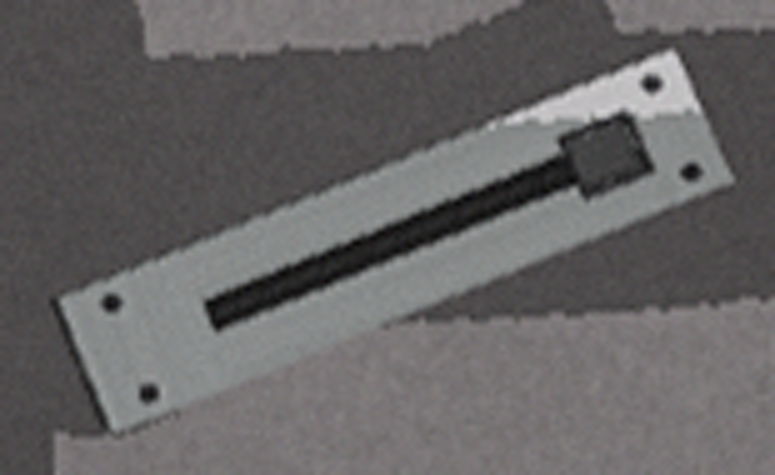

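View pics/st.png

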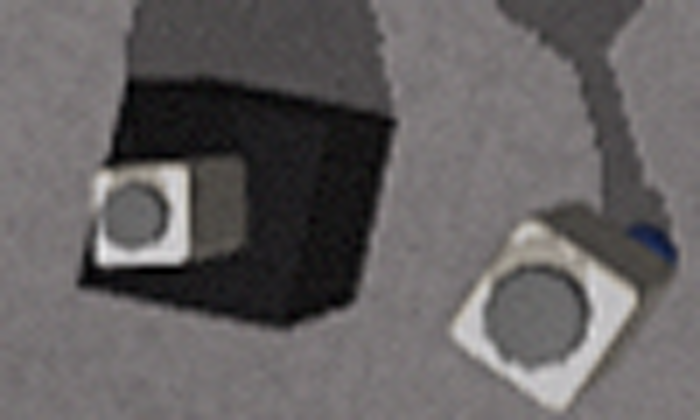

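>>> {"fn": "jog_arm", "kwargs": {
  "motion": [
    [1,33,-22,-10,0],
    [1,33,-22,-10,0],
    [1,33,-22,-10,0],
    [1,33,-22,-10,0],
    [1,33,-22,-10,0],
    [1,33,-22,-10,0],
    [1,33,-22,-10,0],
    [1,33,-22,-10,0],
    [1,33,-22,-10,0],
    [1,33,-22,-10,0]
  ]
}}

```text
time: 0.93
tool_pos: [0.4529, -0.3317, 0.3097]
tcp_rot: [-3.104, -0.481, 0.001]
wrist_force: [1.2, -1.0, -0.9]
width: 0.995
grip_force: 0.0
```

```bash
cat >> h.py <<'E'
def todo(x,y,z,yaw):
    "shift in tool axes (mm) and twist (deg) to put the TCP at x,y,z with the closing axis at world angle yaw (deg)"
    s=bot.read_state();M=R.from_rotvec(s["tcp_rot"]).as_matrix()
    a=np.degrees(np.arctan2(M[1,1],M[0,1]));t=(a-yaw+90)%180-90
    print("t",round(s["time"],2),"tcp",s["tool_pos"].round(4),"yaw",a.round(2),"tilt",np.degrees(np.arccos(-M[2,2])).round(2),"F",s["wrist_force"].round(2),"w",round(s["width"],3),"grip",round(s["grip_force"],1))
    print("shift",(M.T@(np.array([x,y,z])-s["tool_pos"])*1000).round(1),"twist",t.round(2),"q",s["q"].round(2))
E
python3 - <<'E'
from h import *
todo(.503,.3036,.3,3.6)
d=np.load("top0.npy");P=cloud("top",d)
m=np.zeros(d.shape,bool);m[195:222,382:412]=1;m&=(P[...,2]<.045)
print("hole",rect(m,P),P[m].mean(0))
ds=np.load("side0.npy");Q=cloud("side",ds)
c=np.array([.5706,-.115]);a=np.radians(21.18);ex=np.array([np.cos(a),np.sin(a)]);ey=np.array([-ex[1],ex[0]])
L=np.stack([(Q[...,:2]-c)@ex,(Q[...,:2]-c)@ey],-1)
m=(abs(L[...,0])<.05)&(abs(L[...,1])<.16)&(Q[...,2]>.052)&(Q[...,2]<.068);print("side rail",m.sum(),rect(m,Q))
m=(abs(Q[...,:2]-[.503,.3036]).max(-1)<.025)&(Q[...,2]>.145)&(Q[...,2]<.155);print("side elec",rect(m,Q))
E
```

```text
t 0.93 tcp [ 0.4529 -0.3317  0.3097] yaw -72.37 tilt 0.03 F [ 1.17 -1.01 -0.94] w 0.995 grip 0.0
shift [ 240.1 -590.3    9.9] twist -75.97 q [-0.68  0.    1.72 -0.    1.42  0.59]
hole ((618.401123046875, -222.55062866210938), (74.4661865234375, 53.45902633666992), 81.45755004882812) [ 0.61759091 -0.20992657  0.01723437]
side rail 1741 ((572.4990844726562, -115.14602661132812), (60.924346923828125, 286.2243347167969), 21.100549697875977)
side elec ((504.147705078125, 305.14068603515625), (25.976839065551758, 26.33710479736328), 2.764793872833252)
```

>>> {"fn": "jog_arm", "kwargs": {
  "motion": [
    [1,15,-36.9,0,0],
    [1,15,-36.9,0,0],
    [1,15,-36.9,0,0],
    [1,15,-36.9,0,0],
    [1,15,-36.9,0,0],
    [1,15,-36.9,0,0],
    [1,15,-36.9,0,0],
    [1,15,-36.9,0,0]
  ]
}}

```text
time: 1.6
tool_pos: [0.4766, -0.0141, 0.3094]
tcp_rot: [-3.104, -0.481, 0.0]
wrist_force: [0.5, -0.5, -0.8]
width: 1.0
grip_force: 0.0
```

>>> {"fn": "jog_arm", "kwargs": {
  "motion": [
    [1,15,-36.9,0,0],
    [1,15,-36.9,0,0],
    [1,15,-36.9,0,0],
    [1,15,-36.9,0,0],
    [1,15,-36.9,0,0],
    [1,15,-36.9,0,0],
    [1,15,-36.9,0,0],
    [1,15,-36.9,0,0]
  ]
}}

```text
time: 2.27
tool_pos: [0.5016, 0.3037, 0.3091]
tcp_rot: [3.104, 0.482, -0.001]
wrist_force: [1.4, 0.2, 0.9]
width: 0.997
grip_force: 0.0
```

>>> {"fn": "jog_arm", "kwargs": {
  "motion": [
    [1,0,0,0,-7],
    [1,0,0,0,-7],
    [1,0,0,0,-7],
    [1,0,0,0,-7],
    [1,0,0,0,-7],
    [1,0,0,0,-7],
    [1,0,0,0,-7],
    [1,0,0,0,-7],
    [1,0,0,0,-7],
    [1,0,0,0,-7]
  ]
}}

```text
time: 3.1
tool_pos: [0.5018, 0.3015, 0.309]
tcp_rot: [-2.26, -2.182, 0.002]
wrist_force: [-0.9, -0.1, -0.2]
width: 0.997
grip_force: 0.0
```

>>> {"fn": "jog_arm", "kwargs": {
  "motion": [
    [1,0,0,0,-6.3],
    [1,0,0,0,0],
    [1,0,0,0,0],
    [1,0,0,0,0]
  ]
}}

```text
time: 3.43
tool_pos: [0.502, 0.3016, 0.3093]
tcp_rot: [-2.147, -2.293, 0.001]
wrist_force: [-1.1, 0.6, -0.3]
width: 1.001
grip_force: 0.0
```

```bash
python3 -c "
from h import *
todo(.5033,.304,.18,3.3)"
```

```text
t 3.43 tcp [0.502  0.3016 0.3093] yaw 3.78 tilt 0.04 F [-1.07  0.57 -0.28] w 1.001 grip 0.0
shift [  2.3   1.5 129.3] twist 0.48 q [0.5  0.05 1.67 0.   1.42 0.43]
```

>>> {"fn": "jog_arm", "kwargs": {
  "motion": [
    [1,2.3,1.5,0,0.5],
    [1,0,0,30,0],
    [1,0,0,30,0],
    [1,0,0,30,0],
    [1,0,0,30,0],
    [1,0,0,25,0],
    [1,0,0,25,0],
    [1,0,0,20,0],
    [1,0,0,17,0],
    [1,0,0,0,0]
  ]
}}

```text
time: 4.27
tool_pos: [0.5005, 0.3026, 0.098]
tcp_rot: [-2.154, -2.284, 0.012]
wrist_force: [-0.6, -0.7, -1.0]
width: 1.0
grip_force: 0.0
```

>>> {"fn": "jog_arm", "kwargs": {
  "motion": [
    [-1,0,0,0,0],
    [-1,0,0,0,0],
    [-1,0,0,0,0],
    [-1,0,0,0,0],
    [-1,0,0,0,0],
    [-1,0,0,0,0],
    [-1,0,0,0,0],
    [-1,0,0,0,0],
    [-1,0,0,0,0],
    [-1,0,0,0,0]
  ],
  "force": 40
}}

```text
time: 5.1
tool_pos: [0.5043, 0.3047, 0.1043]
tcp_rot: [2.154, 2.287, 0.003]
wrist_force: [-0.7, -0.2, 5.8]
width: 0.296
grip_force: 43.0
```

```bash
python3 -c "
from h import *
todo(.5033,.304,.102,3.3)"
```

```text
t 5.1 tcp [0.5043 0.3047 0.1043] yaw 3.43 tilt 0.12 F [-0.71 -0.23  5.81] w 0.296 grip 43.0
shift [-0.6 -1.   2.3] twist 0.13 q [0.5  0.19 1.9  0.   1.05 0.44]
```

>>> {"fn": "jog_arm", "kwargs": {
  "motion": [
    [-1,0,0,-10,0],
    [-1,0,0,-20,0],
    [-1,0,0,-25,0],
    [-1,0,0,-30,0],
    [-1,0,0,-30,0],
    [-1,0,0,-30,0],
    [-1,0,0,-30,0],
    [-1,0,0,-30,0],
    [-1,0,0,-25,0],
    [-1,0,0,0,0]
  ]
}}

```text
time: 5.93
tool_pos: [0.5059, 0.3054, 0.3404]
tcp_rot: [2.151, 2.284, 0.017]
wrist_force: [0.9, 1.4, 0.5]
width: 0.295
grip_force: 41.9
```

```bash
python3 - <<'E'
from h import *
todo(.6053,-.2036,.27,21.15)
P_=[]
for n in("top","side"):
    p,d=bot.read_camera(n);cv2.imwrite(f"pics/{n}1.png",p[:,:,::-1]);np.save(f"{n}1.npy",d)
    Q=cloud(n,d);m=(abs(Q[...,:2]-[.503,.303]).max(-1)<.04)&(Q[...,2]>.2)&(Q[...,2]<.3)&(d>0);print(n,m.sum())
a,b=cv2.imread("pics/top1.png"),cv2.imread("pics/side1.png")
cv2.imwrite("pics/both1.png",cv2.resize(np.hstack([a[150:384,60:300],b[150:384,150:390]]),None,fx=1.66,fy=1.66))
E
```

```text
t 5.93 tcp [0.5059 0.3054 0.3404] yaw 3.43 tilt 0.65 F [0.87 1.38 0.51] w 0.295 grip 41.9
shift [-514.3   68.    68.7] twist -17.72 q [ 0.5   0.04  1.62 -0.    1.47  0.44]
top 117
side 137
```

View pics/both1.png

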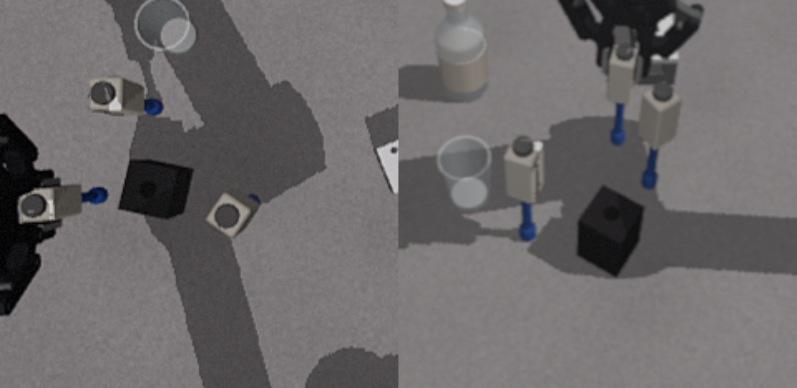

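The pictures show the electrode hanging upright between the fingers, clear of the stand, with the look-alikes untouched. I'm now carrying it to the mouth.

>>> {"fn": "jog_arm", "kwargs": {
  "motion": [
    [-1,-20,2.6,0,0],
    [-1,-39,5.2,0,0],
    [-1,-39,5.2,0,0],
    [-1,-39,5.2,0,0],
    [-1,-39,5.2,0,0],
    [-1,-39,5.2,0,0],
    [-1,-39,5.2,0,0],
    [-1,-39,5.2,0,0],
    [-1,-39,5.2,0,0],
    [-1,-39,5.2,0,0]
  ]
}}

```text
time: 6.87
tool_pos: [0.5737, -0.065, 0.3298]
tcp_rot: [-2.151, -2.284, 0.004]
wrist_force: [1.4, 0.1, -0.3]
width: 0.294
grip_force: 41.8
```

>>> {"fn": "jog_arm", "kwargs": {
  "motion": [
    [-1,-39,5.2,0,0],
    [-1,-39,5.2,0,0],
    [-1,-39,5.2,0,0],
    [-1,-24,4,0,0],
    [-1,0,0,0,-6],
    [-1,0,0,0,-6],
    [-1,0,0,0,-5.7],
    [-1,0,0,0,0],
    [-1,0,0,0,0]
  ]
}}

```text
time: 7.62
tool_pos: [0.6021, -0.2026, 0.3302]
tcp_rot: [-1.778, -2.585, 0.002]
wrist_force: [-0.2, 0.9, -0.8]
width: 0.298
grip_force: 41.8
```

```bash
python3 -c "
from h import *
todo(.6053,-.2036,.18,21.15)"
```

```text
t 7.62 tcp [ 0.6021 -0.2026  0.3302] yaw 20.97 tilt 0.23 F [-0.24  0.9  -0.81] w 0.298 grip 41.8
shift [ -2.5   3.1 150.1] twist -0.18 q [-0.36  0.14  1.53 -0.    1.47 -0.73]
```

Lowering until the foot tip is about 20 mm above the cover, then looking.

>>> {"fn": "jog_arm", "kwargs": {
  "motion": [
    [-1,-2.5,3,10,0],
    [-1,0,0,25,0],
    [-1,0,0,30,0],
    [-1,0,0,30,0],
    [-1,0,0,30,0],
    [-1,0,0,20,0],
    [-1,0,0,8,0],
    [-1,0,0,0,0],
    [-1,0,0,0,0],
    [-1,0,0,0,0]
  ]
}}

```text
time: 8.45
tool_pos: [0.6081, -0.2044, 0.1817]
tcp_rot: [1.775, 2.588, 0.001]
wrist_force: [0.3, -1.5, 0.0]
width: 0.294
grip_force: 41.8
```

```bash
python3 - <<'E'
from h import *
todo(.6053,-.2036,.18,21.15)
for n in("top","side"):
    p,d=bot.read_camera(n);cv2.imwrite(f"pics/{n}2.png",p[:,:,::-1]);np.save(f"{n}2.npy",d)
def proj(n,x):
    c=bot.get_calibration(n);f=192/np.tan(np.radians(c["vfov"]/2))
    return cv2.projectPoints(np.float64(x),c["rvec"],c["tvec"],np.array([[f,0,c["cx"]],[0,f,c["cy"]],[0,0,1.]]),None)[0][:,0]
out=[]
for n in("top","side"):
    u,v=proj(n,[[.6055,-.2036,.09]])[0].astype(int);print(n,u,v)
    p=cv2.imread(f"pics/{n}2.png")[max(v-40,0):v+40,u-50:u+50];out.append(cv2.resize(p,(400,320),interpolation=cv2.INTER_CUBIC))
cv2.imwrite("pics/both2.png",np.hstack(out))
E
```

```text
t 8.45 tcp [ 0.6081 -0.2044  0.1817] yaw 21.12 tilt 0.19 F [ 0.35 -1.51  0.02] w 0.294 grip 41.8
shift [ 1.8 -2.3  1.7] twist -0.03 q [-0.36  0.22  1.71  0.    1.21 -0.73]
top 401 209
side 299 112
```

View pics/both2.png

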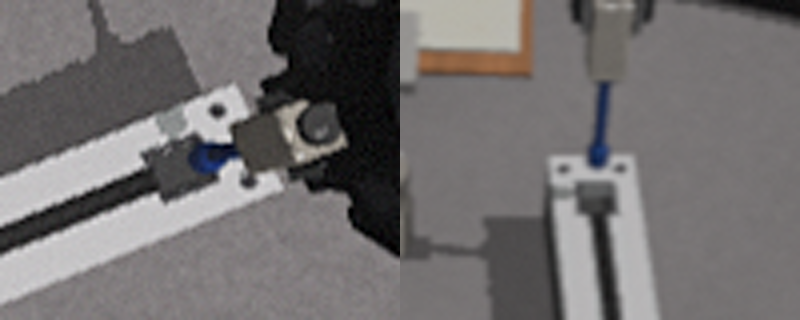

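The pictures show the foot hanging above the rail's mouth end: in the top crop (left) at (208,158) against the mouth at about (180,168), and in the side crop at (597,155) with the mouth at (597,195). Height parallax explains part of both offsets, so I'll measure numerically.

```bash
cat >> h.py <<'E'
M0={"top":np.array([.6049,-.2036]),"side":np.array([.6067,-.2037])}
a_=np.radians(21.15);RX=np.array([np.cos(a_),np.sin(a_)]);RY=np.array([-RX[1],RX[0]])
def ray(n,uv,z):
    c=bot.get_calibration(n);f=192/np.tan(np.radians(c["vfov"]/2));Rm=R.from_rotvec(c["rvec"]).as_matrix()
    o=-Rm.T@c["tvec"];r=Rm.T@np.array([(uv[0]-c["cx"])/f,(uv[1]-c["cy"])/f,1]);return (o+r*(z-o[2])/r[2])[:2]
E
python3 - <<'E'
from h import *
for n in("top","side"):
    p=cv2.imread(f"pics/{n}2.png").astype(int);d=np.load(f"{n}2.npy");Q=cloud(n,d)
    near=(abs(Q[...,:2]-[.607,-.204]).max(-1)<.04)&(d>0)
    t=near&(Q[...,2]>.218)&(Q[...,2]<.234)&(p.min(2)>95)
    r=rect(t,Q);c=np.array(r[0])/1000;print(n,"top face",t.sum(),r,"z",np.median(Q[t][:,2]),"rel mouth x,y mm",((c-M0[n])@RX*1000).round(1),((c-M0[n])@RY*1000).round(1))
    b=near&(p[...,0]>p[...,2]*1.6)&(p[...,0]>40)
    f=b&(Q[...,2]<.108)&(Q[...,2]>.075)
    v,u=np.nonzero(f);print(" foot px",f.sum(),u.min(),u.max(),v.min(),v.max(),"z",Q[f][:,2].min().round(3),Q[b][:,2].max().round(3))
    k=ray(n,(u.mean(),v.mean()),.0967);print(" foot",k,((k-M0[n])@RX*1000).round(1),((k-M0[n])@RY*1000).round(1))
E
```

```text
top top face 85 ((608.2378540039062, -202.83645629882812), (23.063209533691406, 21.74176597595215), 19.819351196289062) z 0.22554288408856885 rel mouth x,y mm 3.4 -0.5
 foot px 38 398 405 205 212 z 0.088 0.454
 foot [ 0.60707884 -0.20178647] 2.7 0.9
side top face 49 ((606.1265258789062, -195.51600646972656), (22.49110984802246, 13.137450218200684), 16.449953079223633) z 0.22508258319307445 rel mouth x,y mm 2.4 7.8
 foot px 18 297 300 108 113 z 0.091 0.161
 foot [ 0.60926758 -0.20632575] 1.4 -3.4
```

>>> {"fn": "jog_arm", "kwargs": {
  "motion": [
    [-1,1,-2.5,0,0],
    [-1,0,0,8,0],
    [-1,0,0,8,0],
    [-1,0,0,8,0],
    [-1,0,0,6,0],
    [-1,0,0,5,0],
    [-1,0,0,4,0],
    [-1,0,0,0,0],
    [-1,0,0,0,0],
    [-1,0,0,0,0]
  ]
}}

```text
time: 9.38
tool_pos: [0.6041, -0.2041, 0.1408]
tcp_rot: [-1.776, -2.591, 0.0]
wrist_force: [-0.6, -0.2, -0.2]
width: 0.296
grip_force: 41.8
```

```bash
python3 - <<'E'
from h import *
todo(.6053,-.2036,.12,21.15)
for n in("top","side"):
    p,d=bot.read_camera(n);cv2.imwrite(f"pics/{n}3.png",p[:,:,::-1])
    print(bot.read_state()["wrist_force"])
a=cv2.imread("pics/top3.png")[165:255,340:452];b=cv2.imread("pics/side3.png")[70:160,245:357]
cv2.imwrite("pics/both3.png",cv2.resize(np.hstack([a,b]),(784,315),interpolation=cv2.INTER_CUBIC))
E
```

```text
t 9.38 tcp [ 0.6041 -0.2041  0.1408] yaw 21.14 tilt 0.01 F [-0.56 -0.18 -0.25] w 0.296 grip 41.8
shift [ 0.1  1.3 20.8] twist -0.01 q [-0.36  0.24  1.76 -0.    1.14 -0.73]
[-0.25014684 -0.27900526 -0.23480774]
[ 0.14148295 -0.19344072 -0.28179432]
```

View pics/both3.png

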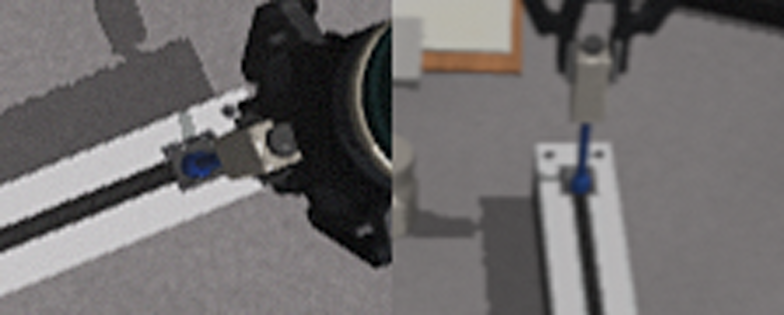

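The foot (crop left at (200,162), right at (581,182)) now sits centred inside the mouth in both views, with no contact force. I'm lowering it to the floor.

>>> {"fn": "jog_arm", "kwargs": {
  "motion": [
    [-1,0,0,5,0],
    [-1,0,0,5,0],
    [-1,0,0,4,0],
    [-1,0,0,3,0],
    [-1,0,0,2,0],
    [-1,0,0,2,0],
    [-1,0,0,1,0],
    [-1,0,0,0,0],
    [-1,0,0,0,0]
  ]
}}

```text
time: 10.23
tool_pos: [0.604, -0.204, 0.1189]
tcp_rot: [-1.776, -2.591, 0.0]
wrist_force: [-0.8, -0.1, 0.7]
width: 0.295
grip_force: 42.2
```

>>> {"fn": "jog_arm", "kwargs": {
  "motion": [
    [-1,0,0,2,0],
    [-1,0,0,1,0],
    [-1,0,0,0,0],
    [-1,0,0,0,0],
    [-1,0,0,0,0]
  ]
}}

```text
time: 10.65
tool_pos: [0.6042, -0.2041, 0.1159]
tcp_rot: [1.776, 2.591, 0.0]
wrist_force: [-0.6, 0.1, 2.0]
width: 0.296
grip_force: 42.3
```

Contact is about 2.5 N on the floor. Sliding along the slot (tool +x) through the stretch where no pocket can be.

>>> {"fn": "jog_arm", "kwargs": {
  "motion": [
    [-1,0,1,1,0],
    [-1,2,0,0,0],
    [-1,4,0,0,0],
    [-1,4,0,0,0],
    [-1,4,0,0,0],
    [-1,4,0,0,0],
    [-1,2,0,0,0],
    [-1,0,0,0,0],
    [-1,0,0,0,0]
  ]
}}

```text
time: 11.4
tool_pos: [0.5979, -0.1846, 0.1148]
tcp_rot: [-1.776, -2.591, -0.001]
wrist_force: [0.2, -0.3, 2.5]
width: 0.293
grip_force: 42.3
```

```bash
cat >> h.py <<'E'
def rel():
    s=bot.read_state();k=s["tool_pos"];v=k[:2]-[.5715,-.115];F=s["wrist_force"]
    print("rail x,y mm",(v@RX*1000).round(1),(v@RY*1000).round(1),"z",k[2].round(4),"Fx,Fy,Fz",(F[:2]@RX).round(1),(F[:2]@RY).round(1),F[2].round(1))
E
python3 -c "
from h import *
rel();todo(.6,-.2,.12,21.15)"
```

```text
rail x,y mm -0.5 -74.4 z 0.1148 Fx,Fy,Fz 0.1 -0.3 2.5
t 11.4 tcp [ 0.5979 -0.1846  0.1148] yaw 21.15 tilt 0.03 F [ 0.16 -0.25  2.48] w 0.293 grip 42.3
shift [-15.2  -3.6  -5.2] twist -0.0 q [-0.34  0.25  1.81  0.    1.09 -0.71]
```

>>> {"fn": "jog_arm", "kwargs": {
  "motion": [
    [-1,3,0,0,0],
    [-1,4,0,0,0],
    [-1,4,0,0,0],
    [-1,4,0,0,0],
    [-1,4,0,0,0],
    [-1,4,0,0,0],
    [-1,3,0,0,0],
    [-1,0,0,0,0],
    [-1,0,0,0,0]
  ]
}}

```text
time: 12.15
tool_pos: [0.5882, -0.1602, 0.1146]
tcp_rot: [-1.776, -2.591, -0.0]
wrist_force: [0.9, -0.5, 2.5]
width: 0.298
grip_force: 42.3
```

>>> {"fn": "jog_arm", "kwargs": {
  "motion": [
    [-1,1.5,0,0,0],
    [-1,1.5,0,0,0],
    [-1,1.5,0,0,0],
    [-1,0,0,0,0],
    [-1,0,0,0,0]
  ]
}}

```text
time: 12.57
tool_pos: [0.5868, -0.1565, 0.1147]
tcp_rot: [1.776, 2.591, 0.0]
wrist_force: [0.2, -1.5, 2.9]
width: 0.296
grip_force: 42.2
```

```bash
python3 -c "
from h import *
rel()"
```

```text
rail x,y mm -0.7 -44.3 z 0.1147 Fx,Fy,Fz -0.3 -1.5 2.9
```

>>> {"fn": "jog_arm", "kwargs": {
  "motion": [
    [-1,1.5,0,0,0],
    [-1,1.5,0,0,0],
    [-1,1.5,0,0,0],
    [-1,0.5,0,0,0],
    [-1,0,0,0,0]
  ]
}}

```text
time: 12.98
tool_pos: [0.5849, -0.1517, 0.1147]
tcp_rot: [-1.776, -2.591, -0.0]
wrist_force: [0.0, -1.3, 2.4]
width: 0.292
grip_force: 42.2
```

>>> {"fn": "jog_arm", "kwargs": {
  "motion": [
    [-1,1.5,0,0,0],
    [-1,1.5,0,0,0],
    [-1,1.5,0,0,0],
    [-1,0.5,0,0,0],
    [-1,0,0,0,0]
  ]
}}

```text
time: 13.4
tool_pos: [0.5831, -0.147, 0.1146]
tcp_rot: [-1.776, -2.591, -0.0]
wrist_force: [0.3, -0.5, 2.4]
width: 0.296
grip_force: 42.2
```

>>> {"fn": "jog_arm", "kwargs": {
  "motion": [
    [-1,1.5,0,0,0],
    [-1,1.5,0,0,0],
    [-1,1.5,0,0,0],
    [-1,0.5,0,0,0],
    [-1,0,0,0,0]
  ]
}}

```text
time: 13.82
tool_pos: [0.5813, -0.1424, 0.1147]
tcp_rot: [-1.776, -2.591, -0.0]
wrist_force: [1.0, -1.1, 2.4]
width: 0.295
grip_force: 42.2
```

>>> {"fn": "jog_arm", "kwargs": {
  "motion": [
    [-1,1.5,0,0,0],
    [-1,1.5,0,0,0],
    [-1,1.5,0,0,0],
    [-1,0.5,0,0,0],
    [-1,0,0,0,0]
  ]
}}

```text
time: 14.23
tool_pos: [0.5795, -0.1377, 0.1147]
tcp_rot: [-1.776, -2.591, -0.0]
wrist_force: [1.5, -1.2, 1.5]
width: 0.296
grip_force: 42.2
```

>>> {"fn": "jog_arm", "kwargs": {
  "motion": [
    [-1,1.5,0,0,0],
    [-1,1.5,0,0,0],
    [-1,1.5,0,0,0],
    [-1,0.5,0,0,0],
    [-1,0,0,0,0]
  ]
}}

```text
time: 14.65
tool_pos: [0.5777, -0.133, 0.1147]
tcp_rot: [-1.776, -2.591, -0.0]
wrist_force: [0.0, -0.9, 3.6]
width: 0.295
grip_force: 42.2
```

>>> {"fn": "jog_arm", "kwargs": {
  "motion": [
    [-1,1.5,0,0,0],
    [-1,1.5,0,0,0],
    [-1,1.5,0,0,0],
    [-1,0.5,0,0,0],
    [-1,0,0,0,0]
  ]
}}

```text
time: 15.07
tool_pos: [0.5759, -0.1284, 0.1147]
tcp_rot: [-1.776, -2.591, -0.0]
wrist_force: [0.8, -1.2, 2.5]
width: 0.299
grip_force: 42.2
```

>>> {"fn": "jog_arm", "kwargs": {
  "motion": [
    [-1,1.5,0,0,0],
    [-1,1.5,0,0,0],
    [-1,1.5,0,0,0],
    [-1,0.5,0,0,0],
    [-1,0,0,0,0]
  ]
}}

```text
time: 15.48
tool_pos: [0.5741, -0.1237, 0.1147]
tcp_rot: [-1.776, -2.591, -0.0]
wrist_force: [1.2, -1.8, 2.7]
width: 0.291
grip_force: 42.2
```

>>> {"fn": "jog_arm", "kwargs": {
  "motion": [
    [-1,1.5,0,0,0],
    [-1,1.5,0,0,0],
    [-1,1.5,0,0,0],
    [-1,0.5,0,0,0],
    [-1,0,0,0,0]
  ]
}}

```text
time: 15.9
tool_pos: [0.5723, -0.1191, 0.1147]
tcp_rot: [-1.776, -2.591, -0.0]
wrist_force: [0.7, -1.3, 2.8]
width: 0.294
grip_force: 42.2
```

>>> {"fn": "jog_arm", "kwargs": {
  "motion": [
    [-1,1.5,0,0,0],
    [-1,1.5,0,0,0],
    [-1,1.5,0,0,0],
    [-1,0.5,0,0,0],
    [-1,0,0,0,0]
  ]
}}

```text
time: 16.32
tool_pos: [0.5705, -0.1144, 0.1147]
tcp_rot: [-1.776, -2.591, -0.0]
wrist_force: [0.4, -0.8, 3.0]
width: 0.297
grip_force: 42.2
```

>>> {"fn": "jog_arm", "kwargs": {
  "motion": [
    [-1,1.5,0,0,0],
    [-1,1.5,0,0,0],
    [-1,1.5,0,0,0],
    [-1,0.5,0,0,0],
    [-1,0,0,0,0]
  ]
}}

```text
time: 16.73
tool_pos: [0.5687, -0.1097, 0.1147]
tcp_rot: [-1.776, -2.591, -0.0]
wrist_force: [0.2, -1.6, 2.9]
width: 0.295
grip_force: 42.2
```

>>> {"fn": "jog_arm", "kwargs": {
  "motion": [
    [-1,1.5,0,0,0],
    [-1,1.5,0,0,0],
    [-1,1.5,0,0,0],
    [-1,0.5,0,0,0],
    [-1,0,0,0,0]
  ]
}}

```text
time: 17.15
tool_pos: [0.5669, -0.1051, 0.1147]
tcp_rot: [-1.776, -2.591, -0.0]
wrist_force: [0.2, -1.4, 2.5]
width: 0.296
grip_force: 42.2
```

>>> {"fn": "jog_arm", "kwargs": {
  "motion": [
    [-1,1.5,0,0,0],
    [-1,1.5,0,0,0],
    [-1,1.5,0,0,0],
    [-1,0.5,0,0,0],
    [-1,0,0,0,0]
  ]
}}

```text
time: 17.57
tool_pos: [0.565, -0.1004, 0.1146]
tcp_rot: [-1.776, -2.591, -0.0]
wrist_force: [0.3, -1.0, 2.6]
width: 0.3
grip_force: 42.2
```

>>> {"fn": "jog_arm", "kwargs": {
  "motion": [
    [-1,1.5,0,0,0],
    [-1,1.5,0,0,0],
    [-1,1.5,0,0,0],
    [-1,0.5,0,0,0],
    [-1,0,0,0,0]
  ]
}}

```text
time: 17.98
tool_pos: [0.5627, -0.096, 0.114]
tcp_rot: [-1.775, -2.591, 0.002]
wrist_force: [0.1, -1.7, -2.4]
width: 0.292
grip_force: 42.2
```

```bash
python3 -c "
from h import *
rel();todo(.5627,-.096,.102,21.15)"
```

```text
rail x,y mm -1.3 20.9 z 0.114 Fx,Fy,Fz -0.5 -1.7 -2.4
t 17.98 tcp [ 0.5627 -0.096   0.114 ] yaw 21.15 tilt 0.08 F [ 0.11 -1.73 -2.42] w 0.292 grip 42.2
shift [-0. -0. 12.] twist 0.0 q [-0.21  0.15  1.93 -0.    1.07 -0.58]
```

>>> {"fn": "jog_arm", "kwargs": {
  "motion": [
    [-1,0,0,0,0],
    [-1,0,0,0,0]
  ]
}}

```text
time: 18.15
tool_pos: [0.5631, -0.0959, 0.1144]
tcp_rot: [-1.776, -2.591, 0.0]
wrist_force: [0.4, -2.3, -1.4]
width: 0.292
grip_force: 42.2
```

```bash
python3 -c "
from h import *
rel()"
```

```text
rail x,y mm -1.0 20.8 z 0.1144 Fx,Fy,Fz -0.5 -2.3 -1.4
```

The foot has dropped into the pocket: Fz went from about 2.5 to -1.4 N, with light contact on the far wall. I'm easing back slightly and lowering.

>>> {"fn": "jog_arm", "kwargs": {
  "motion": [
    [-1,-0.8,0,0,0],
    [-1,0,0,2,0],
    [-1,0,0,2,0],
    [-1,0,0,2,0],
    [-1,0,0,2,0],
    [-1,0,0,1,0],
    [-1,0,0,1,0],
    [-1,0,0,0,0],
    [-1,0,0,0,0]
  ]
}}

```text
time: 18.9
tool_pos: [0.5636, -0.0967, 0.1046]
tcp_rot: [-1.776, -2.591, 0.0]
wrist_force: [0.4, 0.1, -0.3]
width: 0.296
grip_force: 42.3
```

```bash
python3 -c "
from h import *
rel()"
```

```text
rail x,y mm -0.7 20.0 z 0.1046 Fx,Fy,Fz 0.4 -0.1 -0.3
```

>>> {"fn": "jog_arm", "kwargs": {
  "motion": [
    [-1,0,0,1,0],
    [-1,0,0,1,0],
    [-1,0,0,1,0],
    [-1,0,0,0,0],
    [-1,0,0,0,0],
    [-1,0,0,0,0],
    [-1,0,0,0,0]
  ]
}}

```text
time: 19.48
tool_pos: [0.5638, -0.0968, 0.102]
tcp_rot: [1.776, 2.591, 0.0]
wrist_force: [0.5, 0.9, 1.6]
width: 0.299
grip_force: 42.5
```

```bash
python3 -c "
from h import *
rel()"
```

```text
rail x,y mm -0.6 19.8 z 0.102 Fx,Fy,Fz 0.8 0.6 1.6
```

>>> {"fn": "jog_arm", "kwargs": {
  "motion": [
    [-0.35,0,0,0,0],
    [-0.3,0,0,0,0],
    [-0.25,0,0,0,0],
    [-0.2,0,0,0,0],
    [-0.1,0,0,0,0],
    [0,0,0,0,0],
    [0.2,0,0,0,0],
    [0.4,0,0,0,0],
    [0.6,0,0,0,0],
    [0.6,0,0,0,0]
  ]
}}

```text
time: 20.32
tool_pos: [0.5637, -0.0967, 0.1017]
tcp_rot: [-1.776, -2.591, -0.0]
wrist_force: [0.4, 0.7, 0.5]
width: 0.805
grip_force: 0.0
```

```bash
python3 - <<'E'
from h import *
rel()
for n in("top","side"):
    p,d=bot.read_camera(n);cv2.imwrite(f"pics/{n}4.png",p[:,:,::-1])
a=cv2.imread("pics/top4.png")[140:280,270:450];b=cv2.imread("pics/side4.png")[60:200,210:390]
cv2.imwrite("pics/both4.png",cv2.resize(np.hstack([a,b]),(790,307),interpolation=cv2.INTER_CUBIC))
E
```

```text
rail x,y mm -0.7 19.9 z 0.1017 Fx,Fy,Fz 0.6 0.5 0.5
```

View pics/both4.png

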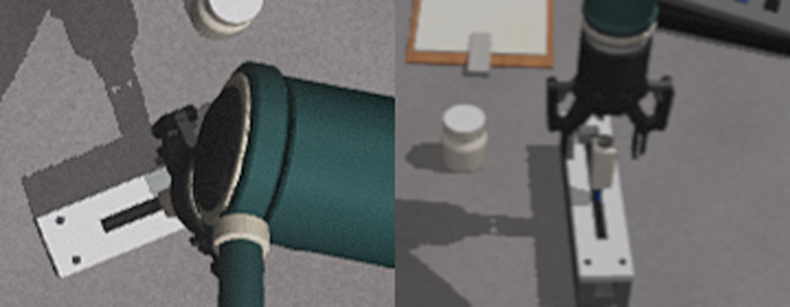

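The side crop shows the electrode released and standing in the slot at (603,165), with the open fingers clear on both sides. Retreating straight up.

>>> {"fn": "jog_arm", "kwargs": {
  "motion": [
    [0.6,0,0,-5,0],
    [0.6,0,0,-10,0],
    [0.6,0,0,-15,0],
    [0.6,0,0,-20,0],
    [0.6,0,0,-25,0],
    [0.6,0,0,-25,0],
    [0.6,0,0,-25,0],
    [0.6,0,0,-15,0],
    [0.6,0,0,0,0],
    [0.6,0,0,0,0]
  ]
}}

```text
time: 21.25
tool_pos: [0.5646, -0.0969, 0.2436]
tcp_rot: [1.774, 2.588, 0.002]
wrist_force: [0.4, 0.2, -0.5]
width: 0.801
grip_force: 0.0
```

```bash
python3 - <<'E'
from h import *
rel()
p,d=bot.read_camera("side");cv2.imwrite("pics/side5.png",p[:,:,::-1])
Q=cloud("side",d)
m=(abs(Q[...,:2]-[.5638,-.0968]).max(-1)<.05)&(Q[...,2]>.08)&(Q[...,2]<.165)&(d>0)&(p.min(2)>90)
for a in np.arange(.08,.165,.015):
    k=m&(Q[...,2]>=a)&(Q[...,2]<a+.015);v=Q[k][:,:2]-[.5725,-.1151]
    print(a.round(3),k.sum(),(v@RX).mean().round(4),(v@RY).mean().round(4))
cv2.imwrite("pics/c5.png",cv2.resize(p[60:200,210:390,::-1],(720,560),interpolation=cv2.INTER_CUBIC))
E
```

```text
rail x,y mm 0.1 19.4 z 0.2436 Fx,Fy,Fz 0.5 0.1 -0.5
0.08 11 -0.0023 0.0297
0.095 41 -0.002 0.0323
0.11 42 -0.0011 0.0318
0.125 47 -0.0017 0.0314
0.14 68 -0.0007 0.0265
0.155 23 -0.0014 0.0202
```

View pics/c5.png

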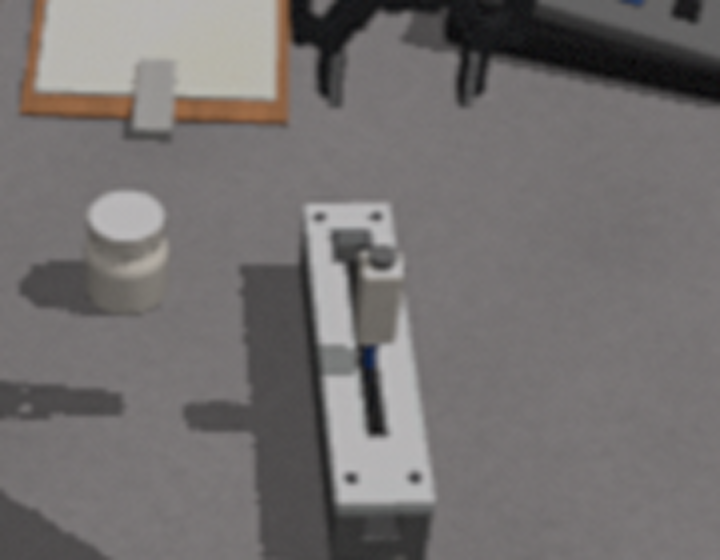

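The electrode stands by itself nearly upright in the slot, with its hand-piece at crop (380,300). The gripper is well clear and the jar is untouched.

```bash
python3 -c "
from workcell import bot
print(bot.finish_job())"
```

```text
the job is handed in; nothing more can be done
None
```

The electrode's foot dropped into the pocket about 20 mm past the rail's middle; I lowered it fully and let go, it stood there nearly upright by itself, and I handed the job in at about 21 s with no verdict returned.

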